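# Unscrew the spindle cap whose thread hand is unknown

## Robot

A 6-joint arm with a two-finger parallel gripper is mounted at the origin on a cart in front of the work surface, level with it; the furniture and walls round the work are solid. World frame = base frame: x ahead of the robot, y to its left, z up, the work surface at z = 0. Lengths are in m, angles in rad, forces in N, time in s.
With the tool pointing down it reaches from about 0.35 to 0.875 m from the base axis. Payload 15.5 kg.
Tool frame: the origin (TCP) lies between the finger pads, 19 mm behind the fingertips; this is the grasp point; z points along the fingers, y is the line along which they close (so a half turn about z gives the same grasp; the last joint's range is limited). The gripper opens to 85 mm and grips with 20 to 120 N. Pads are 22 mm wide; open, the fingers measure 114 mm over their backs; the gripper's body (76 mm by 85 mm) begins 54 mm behind the grasp point. The pads swing forward as they close: fully open they stand 13 mm farther back than shut.
Start: joints at [-1.444, 0.494, 1.345, -0, 1.302, -0.096], TCP at [0.138, -0.61, 0.25] pointing down, gripper open.
Joint ranges: [-2.91, 2.91], [-0.82, 2.16], [0.22, 2.67], [-1.22, 4.37], [0.12, 2.79], [-3.08, 3.08]. Speed limits (rad/s): [1.89, 1.89, 2.57, 3.01, 3.01, 3.01].

## Interface

Orientations are given as a rotation vector (axis times angle).
In Python, from rig import robot gives the robot as it stands. The module is installed in compiled form; this text tells all that it offers.
- The arm moves only by the shell command python3 -m creep 'ROWS'. ROWS is JSON, a list of rows, each a list of 7 numbers: the turn, a rotation vector about the tool's x, y, z in rad, then the shift along the tool's x, y, z in mm, then the gripper command: -1 is shut, 1 is fully open, values between are in proportion. In form: [[rx, ry, rz, x, y, z, fingers], ...]. A call has 1 to 5 rows; each row is the pose to reach, as a shift and turn from the pose commanded when the call began, along the tool's axes at that moment; what a row does not reach only later rows make up. A row lasts 1/10 s, in which the tool goes at most 50 mm and 8.59 degrees, less where a joint would pass 70% of its speed; a pose out of reach is approached as far as the arm can. A call with a gripper value outside its range is refused whole. The fingers move at their own pace and stop on an object; the grip force is fixed at half the most. Time passes only in rows, so rows that repeat a pose let the fingers close. It gives the time, the measured TCP pose, the force, the opening and the grip force at its end, in the units of the state.
- robot.get_state(): the state, without advancing time (a new reading comes with each control period).
- robot.read_camera(name): name is "side" or "top"; returns a dict with "image" (420x560x3 uint8, red, green, blue), "fx", "fy", "cx", "cy" (pixels), "k1" (the pictures are not rectified: a ray, as slopes to the right and down, at radius r is drawn at 1 + k1 r^2 times it, then the intrinsics apply), "R" (3x3) and "t" (3): a world point X has camera coordinates R X + t. Camera axes: x right, y down, z forward; pixel columns grow to the right and rows downward; lengths in m; the calibration is good to about 2 mm. A picture is of the moment at which its call begins. There is no depth.
- robot.finish_job(): hands the job in; it is judged then, once.
The state is a dict: "t": time; "q": joint angles; "joint_velocities": joint speeds; "effort": joint torques, N m; "tcp_pos": TCP position; "tcp_rot": TCP orientation; "force": force on the tool from outside, world axes, zero at the start; "ft_torque": the same for the moment, N m; "grip_width": finger opening in m; "gripper_force": force on a finger pad.
Only numpy, scipy, OpenCV 4.12 (cv2) and the standard library are available. Lean on these libraries where they do the work, as an engineer would, in place of code of your own. Each camera call takes 0.05 s, during which the arm holds its last target. There are 200 camera calls.

## Task

Two grinder spindles stand in the steel block, each under a screw cap; one has a right-hand and the other a left-hand thread, and nothing shows which is which. Find out by trying which way the cap with the round ribbed grip unscrews, unscrew it, lift it straight off and finish while still holding it in the gripper, the right way up over the block and at least 6 cm above the spindle it came from. Leave the cap with the six-sided grip, the pliers, the folding rule and the jar where they are.

Things in the scene. Friction and masses are not known exactly. Their poses are not given: they have to be found in the camera images.
- block: Dark steel block fixed to the bench, 90 x 270 mm at its foot, 40 mm high. Origin under its centre on the bench, y along its length, z up. Two upright spindles stand on its top (z = 40 mm), 75 mm either side of the centre along y, each 37 mm across the thread and 25.5 mm tall: the tips are 65.5 mm above the bench.
- block_mid (a point): Centre of the block's top. Under the caps the two spindles look alike: one has a right-hand thread (unscrews anticlockwise seen from above), the other a left-hand one (unscrews clockwise), placed afresh each time.
- round_cap: The cap to take off, aluminium, 0.1 to 0.2 kg, on either spindle. Skirt 50 mm across from z = 0 to 31 mm; round ribbed grip 36 mm across from z = 31 to 64 mm. Origin on the axis at the skirt's lower edge, z up; screwed home, that edge rests on the block's top. Its x axis starts within 3 degrees of the block's. Turned the wrong way it stops dead within about 10 degrees.
- round_cap_grip (a point): On the round cap's axis, 55 mm above its lower edge: a TCP height that keeps the fingertips clear of the skirt. Coarse thread with play: turned the right way the cap must climb about 4 mm per radian, so raise the tool with it (within about 2 mm) while gripping. Let go part way, it may sink 2.5 mm but does not turn.
- round_cap_tab (a point): Outer end of the small tab on the round cap's skirt, along the cap's x axis, 29 mm from the cap's axis: it shows how far the cap has turned. After 115 to 140 degrees in all from the start, and not before, the cap is off its thread and lifts straight up; near 145 degrees it meets a stop. Left there, it sits loose about 5.5 mm higher than at the start.
- hex_cap: The other cap, to be left alone: the same skirt and tab but a six-sided grip, 34 mm across flats, on the other spindle, 150 mm from the round cap. Origin as for the round cap.
- pliers: Pliers lying on the bench beyond the block, 166 mm long, 64 mm wide, 13 mm high; origin under the centre.
- rule: Folded folding rule lying on the robot's side of the block, 125 x 17 x 18 mm; origin under the centre.
- jar: Jar, 68 mm across, 84 mm high, standing beside one end of the block; origin under the centre.
Mind the look-alikes: they are no part of the job. Leave any orange or red look-alike of the round_cap alone.

How it is judged:
By the outcome, as a careful person would: the job done as asked, in the order asked, and still so for the second after the job is handed in, while the arm keeps its last pose, push and grip.
It also fails if it takes over 56 s, if anything falls off the work surface, if the arm or the gripper's body presses on something with over 40 N, if the wrist force passes 120 N, or if a joint passes its speed limit or range.

## Working session

There is one attempt and no reset: what is moved stays moved. The work goes in short steps, Python scripts to look and compute and a shell command to move; the robot and the scene stay as the last step left them, time stands still between calls to the robot, and variables do not carry over. Pictures are saved under pics/ and viewed, at most 10 in all, crops included, and the job is handed in when it is done.

```bash
mkdir -p pics
python3 - <<'E'
from rig import robot
import cv2
for n in("top","side"):
    c=robot.read_camera(n); cv2.imwrite(f"pics/{n}0.png",c["image"][:,:,::-1])
    print(n,c["fx"],c["cx"],c["cy"],c["k1"],c["R"],c["t"])
s=robot.get_state();print(s["t"],s["tcp_pos"],s["tcp_rot"],s["force"],s["grip_width"])
E
```

```text
top 524.494369717072 282.3081153816909 214.33433345110691 0.06611831612838931 [[-0.02425845 -0.99970338  0.00216549]
 [-0.99731401  0.02405061 -0.06918331]
 [ 0.0691107  -0.00383796 -0.99760161]] [-0.02648106  0.55397867  1.20172967]
side 425.17156421721126 272.5170855929125 209.68587064006798 0.03411186198149369 [[ 0.9963116  -0.08221588  0.02457124]
 [-0.02119756 -0.51328756 -0.85795486]
 [ 0.08314962  0.85426953 -0.51313712]] [-0.54131606  0.07446897  0.90127063]
0.1 [ 0.13807834 -0.60925584  0.24946704] [-3.12107430e+00 -3.49138708e-01  2.93743234e-05] [-0.6572684  -0.06855593  0.01812012] 0.08519531712791269
```

View pics/top0.png

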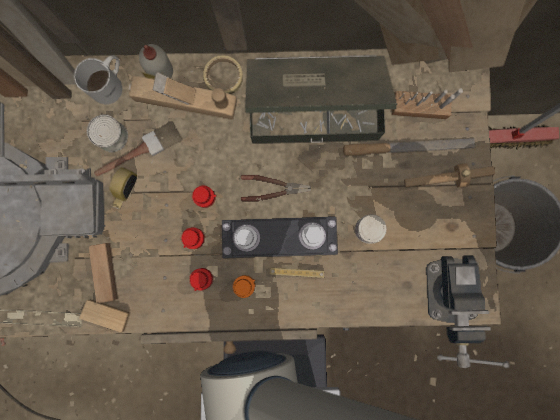

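View pics/side0.png

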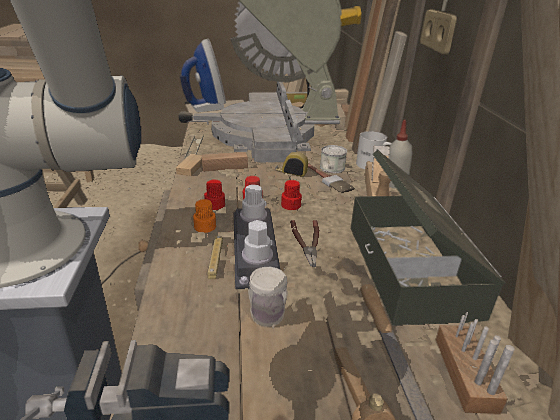

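The top view shows the block at (279,236) with caps at (244,236) and (313,235). In the side view the far cap (254,200) looks ribbed and the near one (258,240) six-sided. I'll zoom in to confirm.

```bash
python3 - <<'E'
import cv2,numpy as np
a=cv2.imread("pics/top0.png")[205:270,215:345];b=cv2.imread("pics/side0.png")[170:295,205:305]
a=cv2.resize(a,(780,390),interpolation=3)
b=cv2.resize(b,(480,600),interpolation=3)
cv2.imwrite("pics/ca.png",a);cv2.imwrite("pics/cb.png",b)
E
cat > h.py <<'E'
import cv2,numpy as np
from rig import robot
def ray(c,u,v):
    K=np.array([[c["fx"],0,c["cx"]],[0,c["fy"],c["cy"]],[0,0,1]])
    p=cv2.undistortPoints(np.array([[[u,v]]],float),K,np.array([c["k1"],0,0,0,0.]))[0,0]
    R=np.array(c["R"]);return -R.T@c["t"],R.T@[p[0],p[1],1]
def at(c,u,v,z):
    o,d=ray(c,u,v);return (o+d*(z-o[2])/d[2])[:2]
E
```

```text
(no output)
```

View pics/ca.png

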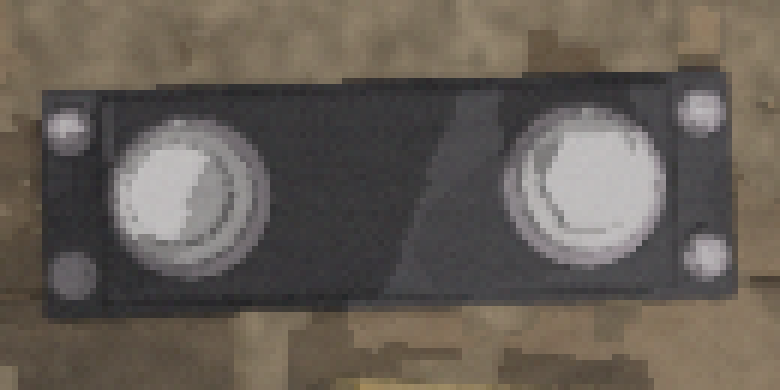

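View pics/cb.png

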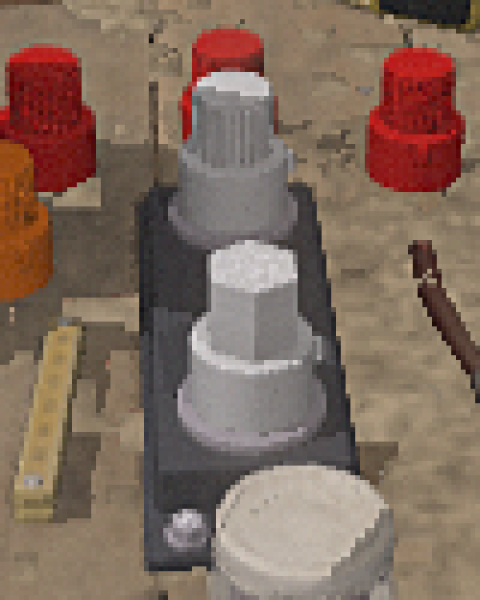

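The ribbed cap is the left (+y) one: its flange centre is at (189,198) in the top crop, with the hex cap at (585,188). Next I'll compute positions.

Run:
```python
from h import *
from scipy.spatial.transform import Rotation as Ro
c=robot.read_camera("top");s=robot.read_camera("side")
f=lambda x,y:(215+(x+.5)/6-.5,205+(y+.5)/6-.5)
g=lambda x,y:(205+(x+.5)/4.8-.5,170+(y+.5)/4.8-.5)
print("flange",at(c,*f(189,198),.042),"hex",at(c,*f(585,188),.042))
print("griptop",at(c,*f(174,194),.104),"hex",at(c,*f(588,178),.104))
print("tab",at(c,*f(179,121),.06),at(c,*f(587,110),.06))
print("corners",[at(c,*f(*p),.04) for p in((43,92),(728,73),(738,297),(46,318))])
print("side griptop",at(s,*g(233,85),.104),"hex",at(s,*g(254,264),.104))
st=robot.get_state();print(Ro.from_rotvec(st["tcp_rot"]).as_matrix().round(3))
```

```text
flange [0.50056027 0.04392602] hex [ 0.50070901 -0.10637655]
griptop [0.50048238 0.04518392] hex [ 0.50262351 -0.10386529]
tab [0.5289632  0.04592064] [ 0.52939365 -0.10688213]
corners [array([0.5422946 , 0.09878476]), array([ 0.54324679, -0.16218732]), array([ 0.45811949, -0.16326115]), array([0.45657444, 0.09898647])]
side griptop [0.50206492 0.04570719] hex [ 0.50380535 -0.10428909]
[[ 0.975  0.221 -0.   ]
 [ 0.221 -0.975  0.001]
 [ 0.    -0.001 -1.   ]]
```

```bash
cat > g.py <<'E'
import sys,numpy as np
from rig import robot
from scipy.spatial.transform import Rotation as Ro
def show(x,y,z,yaw):
    s=robot.get_state();R=Ro.from_rotvec(s["tcp_rot"]);a=np.radians(yaw)
    T=Ro.from_matrix(np.array([[np.cos(a),np.sin(a),0],[np.sin(a),-np.cos(a),0],[0,0,-1.]]))
    m=R.as_matrix()
    print("t",round(s["t"],2),"pos",s["tcp_pos"].round(4),"yaw",np.degrees(np.arctan2(m[1,0],m[0,0])).round(1),"q",s["q"].round(2),"w",round(s["grip_width"],4),"F",np.round(s["force"],1),"M",np.round(s["ft_torque"],2),"gf",round(s["gripper_force"],1))
    print("rows: rot",(R.inv()*T).as_rotvec().round(3),"mm",(R.inv().apply(np.array([x,y,z])-s["tcp_pos"])*1000).round(1))
show(*map(float,sys.argv[1:]))
E
python3 g.py .501 .045 .2 90
```

```text
t 0.2 pos [ 0.1381 -0.6093  0.2496] yaw 12.8 q [-1.44  0.49  1.35  0.    1.3  -0.1 ] w 0.0855 F [ 0.4  0.2 -0.7] M [ 0.01 -0.02 -0.01] gf 0.0
rows: rot [-1.000e-03 -1.000e-03 -1.348e+00] mm [ 498.5 -558.    50.1]
```

```bash
python3 -m creep '[[0,0,-1.348,498,-558,0,1],[0,0,-1.348,498,-558,0,1],[0,0,-1.348,498,-558,0,1],[0,0,-1.348,498,-558,0,1],[0,0,-1.348,498,-558,0,1]]'; python3 g.py .501 .045 .2 90
```

```text
t: 0.7
tcp_pos: [0.2597, -0.389, 0.25]
tcp_rot: [2.773, 1.476, 0.0]
force: [0.7, -0.3, 0.5]
grip_width: 0.0853
gripper_force: 0.0
t 0.7 pos [ 0.2597 -0.389   0.25  ] yaw 56.1 q [-1.11  0.27  1.72  0.    1.15 -0.52] w 0.0853 F [ 0.7 -0.3  0.5] M [-0.04 -0.06 -0.04] gf 0.0
rows: rot [ 0.    -0.    -0.592] mm [494.8 -42.1  50. ]
```

```bash
python3 -m creep '[[0,0,-0.592,495,-42,0,1],[0,0,-0.592,495,-42,0,1],[0,0,-0.592,495,-42,0,1],[0,0,-0.592,495,-42,0,1],[0,0,-0.592,495,-42,0,1]]'; python3 g.py .501 .045 .16 90
```

```text
t: 1.2
tcp_pos: [0.3826, -0.1712, 0.2502]
tcp_rot: [2.221, 2.221, 0.0]
force: [0.5, -0.5, -0.1]
grip_width: 0.0855
gripper_force: 0.0
t 1.2 pos [ 0.3826 -0.1712  0.2502] yaw 90.0 q [-0.56  0.2   1.82 -0.    1.12 -0.56] w 0.0855 F [ 0.5 -0.5 -0.1] M [ 0.   -0.04  0.03] gf 0.0
rows: rot [ 0.  0. -0.] mm [216.3 118.3  90.1]
```

```bash
python3 -m creep '[[0,0,0,216,118,0,1],[0,0,0,216,118,0,1],[0,0,0,216,118,0,1],[0,0,0,216,118,0,1],[0,0,0,216,118,0,1]]'; python3 -m creep '[[0,0,0,0,0,45,1],[0,0,0,0,0,90,1],[0,0,0,0,0,90,1]]'; python3 g.py .501 .045 .095 90
python3 - <<'E'
from h import *
a=robot.read_camera("top")["image"][190:270,200:330,::-1];b=robot.read_camera("side")["image"][120:270,190:310,::-1]
cv2.imwrite("pics/h.png",np.hstack([cv2.resize(a,(390,240),interpolation=3),cv2.resize(b,(360,450),interpolation=3)[:240]]))
cv2.imwrite("pics/h2.png",np.hstack([cv2.resize(b,(480,600),interpolation=3)]))
E
```

```text
t: 1.7
tcp_pos: [0.502, 0.0446, 0.25]
tcp_rot: [2.227, 2.215, 0.0]
force: [0.3, -1.7, -0.2]
grip_width: 0.0852
gripper_force: 0.0
t: 2.0
tcp_pos: [0.4984, 0.0427, 0.1559]
tcp_rot: [-2.223, -2.211, 0.009]
force: [-0.4, 0.4, 1.2]
grip_width: 0.0852
gripper_force: 0.0
t 2.0 pos [0.4984 0.0427 0.1559] yaw 89.7 q [-0.03  0.45  1.75 -0.    0.95 -0.03] w 0.0852 F [-0.4  0.4  1.2] M [-0.04  0.01 -0.04] gf 0.0
rows: rot [-0.008 -0.    -0.005] mm [ 2.3  3.1 60.9]
```

View pics/h2.png

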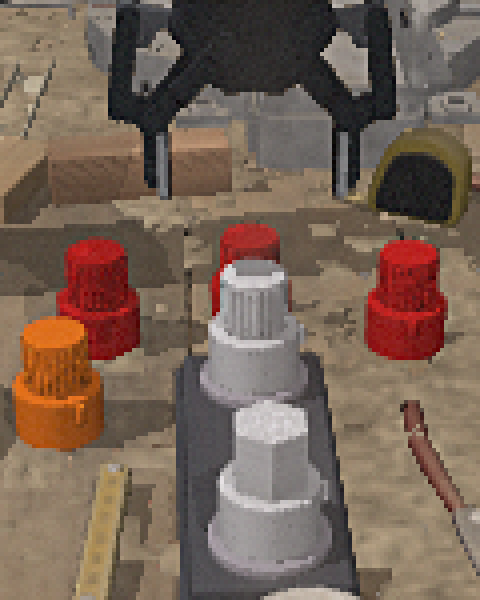

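The open fingers straddle the ribbed cap, at about (155,190) and (343,190) with the cap at (254,270). I'll descend and grip.

```bash
python3 g.py .501 .045 .095 90; python3 -m creep '[[0,0,0,0.5,0,20,1],[0,0,0,0.5,0,40,1],[0,0,0,0.5,0,56,1],[0,0,0,0.5,0,56,1]]'; python3 g.py .501 .045 .095 90
```

```text
t 2.1 pos [0.5012 0.0421 0.1605] yaw 89.6 q [-0.03  0.44  1.75 -0.    0.95 -0.03] w 0.0851 F [0.1 0.4 0.3] M [-0.01 -0.03  0.01] gf 0.0
rows: rot [-0.002 -0.    -0.006] mm [ 2.9 -0.1 65.5]
t: 2.5
tcp_pos: [0.5018, 0.0423, 0.1048]
tcp_rot: [2.229, 2.214, 0.001]
force: [0.0, -0.1, 0.8]
grip_width: 0.085
gripper_force: 0.0
t 2.5 pos [0.5018 0.0423 0.1048] yaw 89.6 q [-0.03  0.53  1.8   0.    0.81 -0.03] w 0.085 F [ 0.  -0.1  0.8] M [ 0.02 -0.04 -0.02] gf 0.0
rows: rot [ 0.001 -0.    -0.007] mm [ 2.7 -0.9  9.8]
```

```bash
python3 -m creep '[[0,0,-0.006,2.7,-0.5,5,1],[0,0,-0.006,2.7,-0.5,9.5,1],[0,0,-0.006,2.7,-0.5,9.5,1],[0,0,-0.006,2.7,-0.5,9.5,-1],[0,0,-0.006,2.7,-0.5,9.5,-1]]';python3 -m creep '[[0,0,0,0,0,0,-1],[0,0,0,0,0,0,-1],[0,0,0,0,0,0,-1],[0,0,0,0,0,0,-1],[0,0,0,0,0,0,-1]]'; python3 g.py .501 .045 .095 90
```

```text
t: 3.0
tcp_pos: [0.501, 0.0454, 0.0948]
tcp_rot: [2.221, 2.221, 0.0]
force: [-0.0, -0.4, 0.5]
grip_width: 0.0593
gripper_force: 0.0
t: 3.5
tcp_pos: [0.501, 0.0454, 0.0949]
tcp_rot: [2.221, 2.221, 0.0]
force: [-0.8, -0.9, 8.0]
grip_width: 0.0349
gripper_force: 58.9
t 3.5 pos [0.501  0.0454 0.0949] yaw 90.0 q [-0.03  0.55  1.81 -0.    0.79 -0.03] w 0.0349 F [-0.8 -0.9  8. ] M [0.02 0.37 0.04] gf 58.9
rows: rot [0. 0. 0.] mm [-0.4  0.  -0.1]
```

```bash
python3 -m creep '[[0,0,-0.05,0,0,-0.2,-1],[0,0,-0.10,0,0,-0.4,-1],[0,0,-0.10,0,0,-0.4,-1]]'; python3 g.py .501 .045 .095 90;python3 -m creep '[[0,0,-0.04,0,0,-0.2,-1],[0,0,-0.08,0,0,-0.3,-1],[0,0,-0.08,0,0,-0.3,-1]]'; python3 g.py .501 .045 .095 90
```

```text
t: 3.8
tcp_pos: [0.5009, 0.0454, 0.0949]
tcp_rot: [-2.107, -2.33, -0.0]
force: [0.6, -0.4, 0.6]
grip_width: 0.0345
gripper_force: 60.3
t 3.8 pos [0.5009 0.0454 0.0949] yaw 95.8 q [-0.03  0.55  1.81  0.    0.79 -0.13] w 0.0345 F [ 0.6 -0.4  0.6] M [-0.12 -0.03 -0.42] gf 60.3
rows: rot [ 0.  -0.   0.1] mm [-0.4  0.1 -0.1]
t: 4.1
tcp_pos: [0.5008, 0.0458, 0.0951]
tcp_rot: [-2.014, -2.41, -0.001]
force: [0.5, 5.1, -1.7]
grip_width: 0.0344
gripper_force: 60.9
t 4.1 pos [0.5008 0.0458 0.0951] yaw 100.2 q [-0.03  0.55  1.81  0.    0.79 -0.21] w 0.0344 F [ 0.5  5.1 -1.7] M [ 1.05 -0.23 -0.98] gf 60.9
rows: rot [ 0.    -0.001  0.178] mm [-0.8  0.   0.1]
```

Moment is building near 10°; I'll compare with the other direction.

```bash
python3 -m creep '[[0,0,0.1,0,0,0.4,-1],[0,0,0.18,0,0,0.7,-1],[0,0,0.25,0,0,0.4,-1],[0,0,0.30,0,0,0.2,-1],[0,0,0.30,0,0,0.2,-1]]'; python3 g.py .501 .045 .095 90;python3 -m creep '[[0,0,0.05,0,0,-0.2,-1],[0,0,0.1,0,0,-0.4,-1],[0,0,0.1,0,0,-0.4,-1]]'; python3 g.py .501 .045 .095 90
```

```text
t: 4.6
tcp_pos: [0.5008, 0.0453, 0.0951]
tcp_rot: [2.353, 2.082, -0.0]
force: [0.3, -0.6, 0.9]
grip_width: 0.0346
gripper_force: 61.2
t 4.6 pos [0.5008 0.0453 0.0951] yaw 83.0 q [-0.03  0.55  1.81 -0.    0.79  0.09] w 0.0346 F [ 0.3 -0.6  0.9] M [ 0.03  0.06 -0.02] gf 61.2
rows: rot [-0.     0.    -0.122] mm [-0.3  0.3  0.1]
t: 4.9
tcp_pos: [0.5008, 0.0454, 0.0953]
tcp_rot: [-2.452, -1.964, 0.0]
force: [-0.3, -0.2, -1.3]
grip_width: 0.0344
gripper_force: 60.9
t 4.9 pos [0.5008 0.0454 0.0953] yaw 77.4 q [-0.03  0.55  1.81 -0.    0.79  0.19] w 0.0344 F [-0.3 -0.2 -1.3] M [-0.04  0.    0.01] gf 60.9
rows: rot [-0.    0.   -0.22] mm [-0.3  0.3  0.3]
```

Clockwise turns freely (no moment), so it's the left-hand thread. Continuing clockwise with the climb.

```bash
python3 -m creep '[[0,0,0.1,0,0,-0.6,-1],[0,0,0.2,0,0,-1.0,-1],[0,0,0.3,0,0,-1.4,-1],[0,0,0.4,0,0,-1.8,-1],[0,0,0.5,0,0,-2.2,-1]]'; python3 g.py .501 .0454 .0978 90; python3 -m creep '[[0,0,0.1,0,0,-0.4,-1],[0,0,0.2,0,0,-0.8,-1],[0,0,0.3,0,0,-1.2,-1],[0,0,0.4,0,0,-1.6,-1],[0,0,0.5,0,0,-2.0,-1]]'; python3 g.py .501 .0454 .0978 90
```

```text
t: 5.4
tcp_pos: [0.5008, 0.0454, 0.0975]
tcp_rot: [2.863, 1.294, -0.0]
force: [0.2, 0.1, -1.7]
grip_width: 0.0343
gripper_force: 60.9
t 5.4 pos [0.5008 0.0454 0.0975] yaw 48.6 q [-0.03  0.54  1.81 -0.    0.79  0.69] w 0.0343 F [ 0.2  0.1 -1.7] M [-0.05 -0.   -0.04] gf 60.9
rows: rot [-0.     0.    -0.722] mm [ 0.2  0.1 -0.3]
t: 5.9
tcp_pos: [0.5008, 0.0454, 0.0995]
tcp_rot: [3.094, 0.545, -0.0]
force: [0.4, 0.0, -1.5]
grip_width: 0.0346
gripper_force: 60.8
t 5.9 pos [0.5008 0.0454 0.0995] yaw 20.0 q [-0.03  0.54  1.8  -0.    0.8   1.19] w 0.0346 F [ 0.4  0.  -1.5] M [-0.01 -0.01 -0.  ] gf 60.8
rows: rot [-0.     0.    -1.222] mm [0.2 0.1 1.7]
```

```bash
python3 -m creep '[[0,0,0.1,0,0,-0.4,-1],[0,0,0.2,0,0,-0.8,-1],[0,0,0.3,0,0,-1.2,-1],[0,0,0.4,0,0,-1.6,-1],[0,0,0.5,0,0,-2.0,-1]]'; python3 g.py .501 .0454 .0978 90; python3 -m creep '[[0,0,0.1,0,0,-0.4,-1],[0,0,0.2,0,0,-0.8,-1],[0,0,0.3,0,0,-1.2,-1],[0,0,0.4,0,0,-1.6,-1],[0,0,0.47,0,0,-1.9,-1]]'; python3 g.py .501 .0454 .0978 90
python3 - <<'E'
from h import *
a=robot.read_camera("top")["image"][205:270,215:285,::-1];b=robot.read_camera("side")["image"][160:260,215:295,::-1]
cv2.imwrite("pics/k.png",np.hstack([cv2.resize(a,(320,500),interpolation=3),cv2.resize(b,(400,500),interpolation=3)]))
E
```

```text
t: 6.4
tcp_pos: [0.5008, 0.0454, 0.1015]
tcp_rot: [3.133, -0.237, -0.0]
force: [-1.0, 0.6, -2.0]
grip_width: 0.0341
gripper_force: 60.8
t 6.4 pos [0.5008 0.0454 0.1015] yaw -8.7 q [-0.03  0.54  1.8  -0.    0.8   1.69] w 0.0341 F [-1.   0.6 -2. ] M [-0.01  0.02  0.01] gf 60.8
rows: rot [-0.     0.    -1.722] mm [ 0.2 -0.1  3.7]
t: 6.9
tcp_pos: [0.5008, 0.0454, 0.1034]
tcp_rot: [2.991, -0.96, -0.0]
force: [-0.9, 0.5, -2.1]
grip_width: 0.0345
gripper_force: 60.8
t 6.9 pos [0.5008 0.0454 0.1034] yaw -35.6 q [-0.03  0.53  1.8  -0.    0.81  2.16] w 0.0345 F [-0.9  0.5 -2.1] M [-0.01  0.04 -0.01] gf 60.8
rows: rot [-0.     0.    -2.192] mm [ 0.2 -0.2  5.6]
```

View pics/k.png

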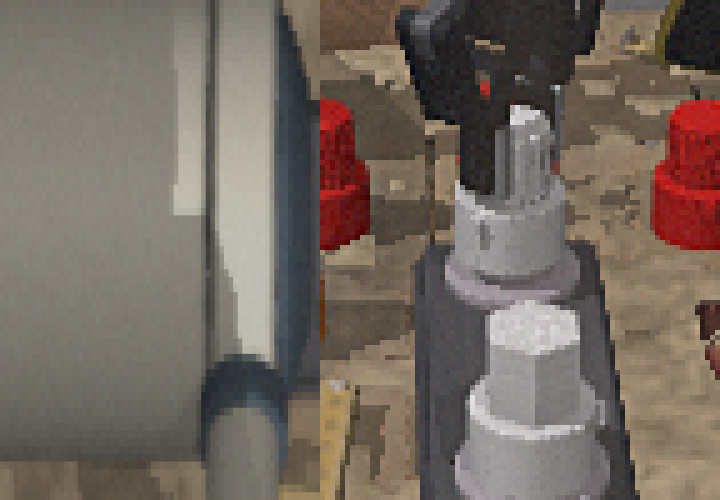

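The tab at (487,235) in the side crop indicates about −117°, so there was some slip in the first try. I'll add about 10°, then lift gently.

```bash
python3 -m creep '[[0,0,0.06,0,0,-0.2,-1],[0,0,0.12,0,0,-0.5,-1],[0,0,0.17,0,0,-0.7,-1],[0,0,0.17,0,0,-0.7,-1]]'; python3 g.py .501 .0454 .0978 90; python3 -m creep '[[0,0,0,0,0,-1,-1],[0,0,0,0,0,-2,-1],[0,0,0,0,0,-2,-1]]'; python3 g.py .501 .0454 .0978 90
```

```text
t: 7.4
tcp_pos: [0.5009, 0.0453, 0.1042]
tcp_rot: [2.902, -1.204, 0.0]
force: [0.6, -0.5, -1.9]
grip_width: 0.0342
gripper_force: 60.8
t 7.4 pos [0.5009 0.0453 0.1042] yaw -45.1 q [-0.03  0.53  1.8  -0.    0.81  2.33] w 0.0342 F [ 0.6 -0.5 -1.9] M [-0.16 -0.09  0.  ] gf 60.8
rows: rot [ 0.    -0.    -2.358] mm [ 0.  -0.1  6.4]
t: 7.7
tcp_pos: [0.5009, 0.0454, 0.1063]
tcp_rot: [-2.901, 1.206, -0.0]
force: [-0.2, -0.3, -1.9]
grip_width: 0.0344
gripper_force: 60.8
t 7.7 pos [0.5009 0.0454 0.1063] yaw -45.1 q [-0.03  0.53  1.8   0.    0.82  2.33] w 0.0344 F [-0.2 -0.3 -1.9] M [-0.01  0.02  0.02] gf 60.8
rows: rot [ 0.    -0.    -2.359] mm [ 0.1 -0.1  8.5]
```

```bash
python3 -m creep '[[0,0,0,0,0,-1,-1],[0,0,0,0,0,-2,-1],[0,0,0,0,0,-3,-1],[0,0,0,0,0,-4,-1],[0,0,0,0,0,-4,-1]]'; python3 -m creep '[[0,0,0,0,0,-4,-1],[0,0,0,0,0,-8,-1],[0,0,0,0,0,-14,-1],[0,0,0,0,0,-20,-1],[0,0,0,0,0,-20,-1]]'
```

```text
t: 8.2
tcp_pos: [0.5009, 0.0454, 0.1103]
tcp_rot: [-2.9, 1.208, -0.0]
force: [0.4, 0.4, -1.9]
grip_width: 0.0345
gripper_force: 60.8
t: 8.7
tcp_pos: [0.5013, 0.0454, 0.1312]
tcp_rot: [-2.9, 1.208, -0.002]
force: [0.2, -0.2, -1.2]
grip_width: 0.0345
gripper_force: 60.8
```

Free. Raise the rest.

```bash
python3 -m creep '[[0,0,0,0,0,-15,-1],[0,0,0,0,0,-30,-1],[0,0,0,0,0,-45,-1],[0,0,0,0,0,-60,-1],[0,0,0,0,0,-75,-1]]'; python3 -m creep '[[0,0,0,0,0,0,-1],[0,0,0,0,0,0,-1],[0,0,0,0,0,0,-1]]'
python3 - <<'E'
from h import *
b=robot.read_camera("side")["image"][110:290,190:320,::-1]
cv2.imwrite("pics/l.png",cv2.resize(b,(433,600),interpolation=3))
E
```

```text
t: 9.2
tcp_pos: [0.5007, 0.0454, 0.2058]
tcp_rot: [2.9, -1.208, -0.0]
force: [-0.1, -0.3, -2.5]
grip_width: 0.0342
gripper_force: 60.8
t: 9.5
tcp_pos: [0.5003, 0.0454, 0.2044]
tcp_rot: [2.9, -1.208, -0.002]
force: [0.3, -0.4, -1.8]
grip_width: 0.0345
gripper_force: 60.9
```

View pics/l.png

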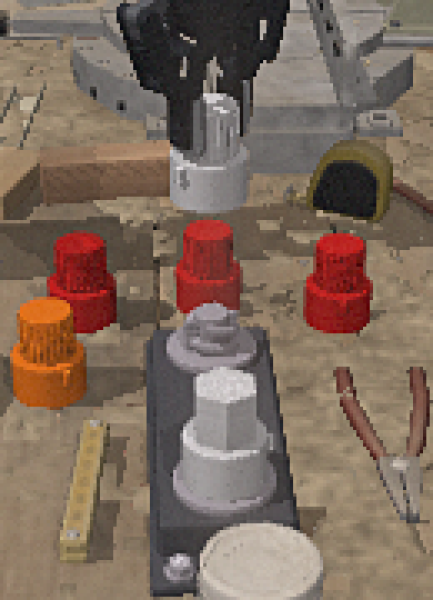

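The cap is in the gripper at (210,150), upright above the bare spindle at (212,335), and nothing else has moved.

```bash
python3 -c "
from rig import robot
print(robot.finish_job())"
```

```text
the job is handed in; nothing more can be done
None
```

The ribbed cap turned out to have a left-hand thread: I unscrewed it clockwise, lifted it straight off, and handed the job in with it held upright about 8 cm above its spindle; the other objects in the final side view look undisturbed.

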